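# Lift the cutter tray out of the key bench drawer and hold it level

## Task

Pull the blue-fronted drawer of the low grey cabinet out to its stop, then take the red lift-out tray by its black upright grip and raise it, level, with the cutter wheel and the two jaw blocks lying in it, until its underside is about 10 cm above the top of the drawer front. Finish there still holding the tray in the air, level and still, with nothing else supporting it, its three pieces in it and the drawer left out. Leave the box of blanks in the drawer and the other things on the bench where they are.

Things in the scene. Friction and masses are not known exactly. Their poses are not given: they have to be found in the camera images.
- cabinet: Fixed low grey drawer cabinet, 240 deep (x) x 280 wide (y) x 120 high, with one blue-fronted drawer. Origin: on the bench below the middle of the shut drawer's front face. Its own -x points out of the front towards the robot (turned by up to 0.2 rad); the drawer slides out along it. A yellow parts box 35 high is fixed on the rear half of its top; the front half is bare.
- drawer (a joint): How far the drawer is pulled out, in m: 0 shut, 0.155 at its stop; starts at 0 to 0.02. Friction 1.5 N, damping 4 N s/m; stays where left. Sides 50 high, inner floor 22 above the bench, inner size 195 (x) x 238 (y); front panel 15 thick, its top 106 above the bench. The tray in its front part comes clear of the cabinet top only when the drawer is fully out.
- drawer_handle (a point): Middle of the drawer's steel bar handle: a round bar 11 mm in diameter and 120 long, level along the cabinet's y, its centre 40 in front of the drawer front and 96 above the bench (24 below the cabinet top). Posts join it to the front 52 either side of the middle. Axes as the cabinet's.
- tray_grip (a point): Centre of the black grip of the red tray: an upright flat bar 70 long (tray's x), 12 thick (tray's y), 24 high, carried by a 4 thick spine. This point lies 68 above the centre of the tray's underside; the grip's top is 80 above it. Its x starts within 0.1 rad of the cabinet's x; z is up. The loaded tray's centre of mass lies within about 12 of this point, seen from above.
- wheel_center (a point): Centre of a loose toothed steel cutter wheel, 50 diameter, 10 thick, lying flat in the tray on the +y side of its spine.
- jaw_a_center (a point): Centre of a loose dark steel clamp jaw block, 30 x 30 x 20 high, in the tray on the -y side of the spine, nearer the drawer front.
- jaw_b_center (a point): Centre of the second such jaw block, 30 x 30 x 20 high, in the tray on the -y side of the spine, nearer the drawer back.
- blanks_center (a point): Centre of a loose cardboard box of key blanks, 110 x 36 x 32 high, lying in the drawer beside the tray (-y side). It stays in the drawer.
- jar: Bystander: glass jar with a red cap, 56 diameter, 65 high, on the bench near the cabinet's -y front corner. Origin: centre of its underside.
- oil: Bystander: orange oil bottle, 56 diameter, 140 high, on the bench near the cabinet's +y front corner. Origin: centre of its underside.
- hammer: Bystander: hammer, 270 long along its x, lying on the bench to the left. Origin: middle of its underside.
- screwdriver: Bystander: red-handled screwdriver, 190 long along its x, lying on the bench to the right. Origin: middle of its underside.
- brush: Bystander: chip brush, 180 long along its x, lying on the bench to the left. Origin: middle of its underside.
- tray: Red loose lift-out tray in the drawer, 110 (x) x 130 (y), rim 18 high, floor 4 thick, 80 high over its grip. 0.2 to 0.33 kg, with 0.28 kg of loose pieces in it. Origin: centre of its underside; axes as at its grip.

How it is judged:
By the outcome, as a careful person would: the job done as asked, in the order asked, and still so for the second after the job is handed in, while the arm keeps its last pose, push and grip.
It also fails if it takes over 58 s, if anything falls off the work surface, if the arm or the gripper's body presses on something with over 40 N, if the wrist force passes 120 N, or if a joint passes its speed limit or range.

## Robot

A 7-joint arm with a two-finger parallel gripper is mounted at the origin on the work surface. World frame = base frame: x ahead of the robot, y to its left, z up, the work surface at z = 0. Lengths are in m, angles in degrees, forces in N, time in s.
With the tool pointing down it reaches from about 0.425 to 0.875 m from the base axis. Payload 4.7 kg.
Tool frame: the origin (TCP) lies at the very end of the fingers, on their centre line; the grasp point (between the pads) lies env.tcp_to_grasp behind it (env.tcp_to_grasp is the distance from the TCP to the grasp point, in m); z points along the fingers, x is the direction in which the jaws open and shut, and the axes are right-handed (so a half turn about z gives the same grasp; the last joint's range is limited). The gripper opens to 87 mm and grips with 3 to 60 N. Pads are 19 mm wide; open, the fingers measure 117 mm over their backs; the gripper's body (75 mm by 190 mm) begins 51 mm behind the grasp point.
Start: joints at [0.808, 18.392, -4.016, 83.108, 1.295, 78.541, -3.26], TCP at [0.65, -0, 0.223] pointing down, gripper open.
Joint ranges: [-163.93, 163.93], [-17.29, 119.83], [-79.2, 71.16], [3.27, 140.29], [-89.18, 269.18], [5.43, 117.66], [-154.24, 154.24]. Speed limits (degrees/s): [147.25, 147.25, 180, 180, 180, 180, 180].

## Interface

Orientations are given as [roll, pitch, yaw] about the fixed x, y, z axes, in that order (R = Rz(yaw) Ry(pitch) Rx(roll)).
In Python, from cell import env gives the robot as it stands. The module is installed in compiled form; this text tells all that it offers.
- The arm moves only by the tool send_rows, never from a script. Its argument "steps" is a list of rows, each a list of 3 entries, a list of its own where there are three numbers: the shift along the tool's x, y, z in m, then the turn, a rotation vector about the tool's x, y, z in rad, then the finger opening in m, from 0 to 0.087. A call has exactly 5 rows; each row is the pose to reach, as a shift and turn from the pose commanded when the call began, along the tool's axes at that moment; what a row does not reach only later rows make up. A row lasts 1/12 s, in which the tool goes at most 41.7 mm and 7.16 degrees, less where a joint would pass 70% of its speed; a pose out of reach is approached as far as the arm can. A call with a gripper value outside its range is refused whole. The fingers move at their own pace and stop on an object; "grip_force" is the grip in N (left out, the last holds). Time passes only in rows, so rows that repeat a pose let the fingers close, or fill a call up. It gives the time, the measured TCP pose, the force and the opening at its end, in the units of the state.
- env.get_obs(): the state, without advancing time (a new reading comes with each control period).
- env.read_camera(name): name is "scene" or "side" or "wrist"; returns a dict with "pixels" (480x640x3 uint8, red, green, blue), "fx", "fy", "cx", "cy" (pixels), "k1" (the pictures are not rectified: a ray, as slopes to the right and down, at radius r is drawn at 1 + k1 r^2 times it, then the intrinsics apply), "position" and "rotation" of the camera in the world. Camera axes: x right, y up, looking along -z (the intrinsics and any distortion apply to the point x, -y, -z); pixel columns grow to the right and rows downward; lengths in m; the calibration is good to about 2 mm. A picture is of the moment at which its call begins. There is no depth.
- env.sign_off(): hands the job in, once; it reports no verdict.
The state is a dict: "time_s": time; "qpos": joint angles; "joint_velocities": joint speeds; "effort": joint torques, N m; "tool_pos": TCP position; "tool_rot": TCP orientation; "force": force on the tool from outside, world axes, zero at the start; "wrist_torque": the same for the moment, N m; "grip_width": finger opening in m.
Only numpy, scipy, OpenCV 4.12 (cv2) and the standard library are available. Lean on these libraries where they do the work, as an engineer would, in place of code of your own. Each camera call takes 0.05 s, during which the arm holds its last target.

## Working session

There is one attempt and no reset: what is moved stays moved. The work goes in short steps, Python scripts to look and compute and a tool call to move; the robot and the scene stay as the last step left them, time stands still between calls to the robot, and variables do not carry over. Pictures are saved under pics/ and viewed, and the job is handed in when it is done.

Besides the shell and the picture viewer there is one more tool, called after "Request:" as a command line: name --argument value ..., lists and objects as JSON in quotes. send_rows: Moves the arm, as the interface text tells. Its arguments: {"type":"object","properties":{"steps":{"type":"array"},"grip_force":{"type":"number"}},"required":["steps"]}

```bash
mkdir -p pics; cat > h.py <<'E'
import numpy as np, cv2
from cell import env
def snap(n,f):
    c=env.read_camera(n); cv2.imwrite('pics/'+f,c['pixels'][:,:,::-1]); return c
def ray(c,u,v):
    K=np.array([[c['fx'],0,c['cx']],[0,c['fy'],c['cy']],[0,0,1]])
    d=np.array([(u-c['cx'])/c['fx'],(v-c['cy'])/c['fy']]); p=d.copy()
    for _ in range(30): p=d/(1+c['k1']*(p@p))
    r=np.array(c['rotation'])@np.array([p[0],-p[1],-1]); return np.array(c['position']),r/np.linalg.norm(r)
def onz(c,u,v,z):
    o,r=ray(c,u,v); return o+r*(z-o[2])/r[2]
def proj(c,P):
    q=np.array(c['rotation']).T@(np.array(P)-np.array(c['position'])); x=q[0]/-q[2]; y=-q[1]/-q[2]
    s=1+c['k1']*(x*x+y*y); return c['cx']+c['fx']*x*s, c['cy']+c['fy']*y*s
E
python3 - <<'E'
from h import *
for n in ['scene','side','wrist']:
    c=snap(n,n+'0.png'); print(n,{k:np.round(v,3) for k,v in c.items() if k!='pixels'})
print(env.get_obs(), env.tcp_to_grasp)
E
```

```text
scene {'fx': np.float64(551.132), 'fy': np.float64(551.132), 'cx': np.float64(314.042), 'cy': np.float64(240.092), 'k1': np.float64(-0.101), 'position': array([ 1.474, -0.274,  1.202]), 'rotation': array([41.698, -0.484, 68.87 ])}
side {'fx': np.float64(508.562), 'fy': np.float64(508.562), 'cx': np.float64(324.314), 'cy': np.float64(239.704), 'k1': np.float64(-0.088), 'position': array([ 0.197, -0.682,  1.084]), 'rotation': array([ 40.474,  -0.634, -24.037])}
wrist {'fx': np.float64(367.804), 'fy': np.float64(367.804), 'cx': np.float64(314.481), 'cy': np.float64(241.858), 'k1': np.float64(-0.045), 'position': array([0.649, 0.068, 0.384]), 'rotation': array([-14.392,   0.088,  -0.019])}
{'time_s': 0.15, 'qpos': array([ 0.80581883, 18.42870901, -4.01572399, 83.15687484,  1.29387854,
       78.54328513, -3.26078434]), 'joint_velocities': array([ 0.00778548, -0.18814496,  0.02836702, -0.08118922, -0.02764933,
        0.08827277, -0.04957222]), 'effort': array([ 2.16972071e-04, -4.91794288e+01, -4.04079035e-01, -3.12878716e+01,
       -6.39387709e-02,  4.04033612e-02,  9.90178205e-05]), 'tool_pos': array([ 6.49582225e-01, -1.54474033e-05,  2.21736817e-01]), 'tool_rot': array([1.79996049e+02, 8.37131057e-02, 2.70285845e-03]), 'force': array([-0.18029511, -0.04315289,  0.00681027]), 'wrist_torque': array([-0.01854025, -0.0247996 , -0.05083526]), 'grip_width': 0.0867479534012732} 0.0187
```

```bash
sed -i "s/^from cell import env/from cell import env\nfrom scipy.spatial.transform import Rotation as R_/; s/np.array(c\['rotation'\])/R_.from_euler('xyz',c['rotation'],degrees=True).as_matrix()/" h.py; grep -n R_ h.py
```

```text
3:from scipy.spatial.transform import Rotation as R_
10:    r=R_.from_euler('xyz',c['rotation'],degrees=True).as_matrix()@np.array([p[0],-p[1],-1]); return np.array(c['position']),r/np.linalg.norm(r)
14:    q=R_.from_euler('xyz',c['rotation'],degrees=True).as_matrix().T@(np.array(P)-np.array(c['position'])); x=q[0]/-q[2]; y=-q[1]/-q[2]
```

View pics/scene0.png

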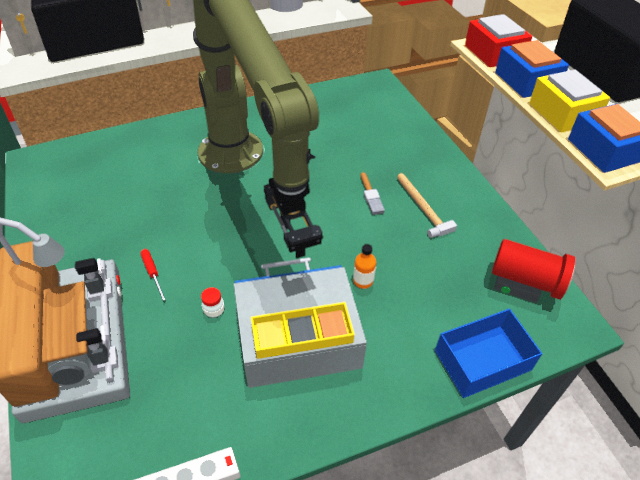

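View pics/side0.png

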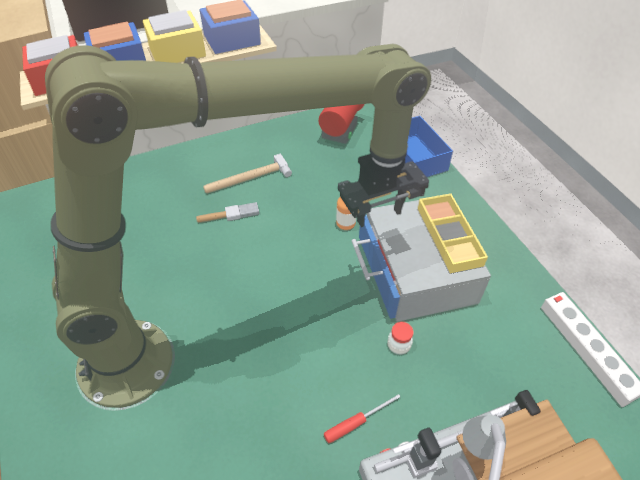

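View pics/wrist0.png

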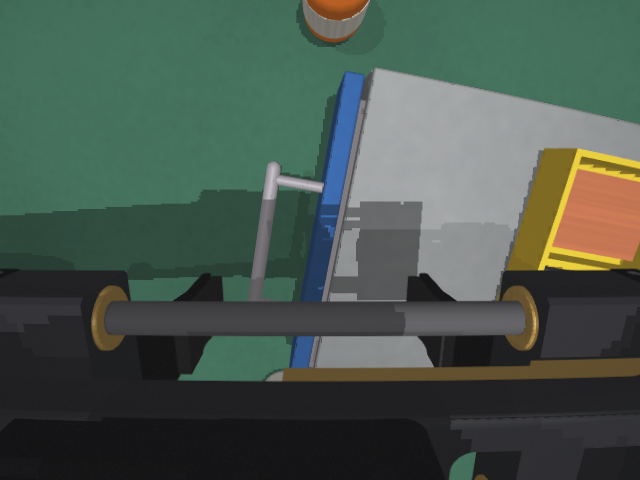

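```bash
python3 - <<'E'
import cv2
a=cv2.imread('pics/side0.png')[180:330,320:500]; cv2.imwrite('pics/z1.png',cv2.resize(a,None,fx=4,fy=4,interpolation=2))
a=cv2.imread('pics/scene0.png')[240:390,200:390]; cv2.imwrite('pics/z2.png',cv2.resize(a,None,fx=4,fy=4,interpolation=2))
E
```

```text
(no output)
```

View pics/z1.png

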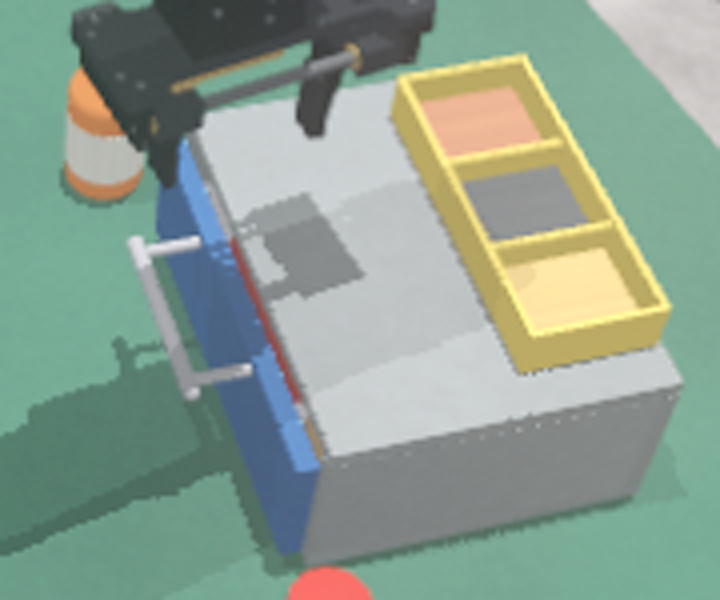

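View pics/z2.png

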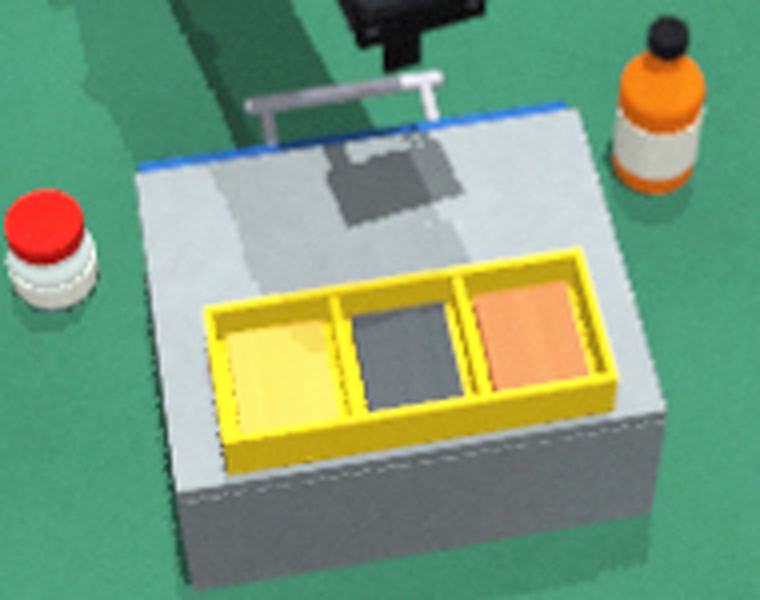

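```bash
python3 - <<'E'
from h import *
s=env.read_camera('scene'); d=env.read_camera('side'); w=env.read_camera('wrist')
def tri(*a):
    A=np.zeros((3,3));b=np.zeros(3)
    for c,u,v in a:
        o,r=ray(c,u,v);M=np.eye(3)-np.outer(r,r);A+=M;b+=M@o
    return np.linalg.solve(A,b)
P=tri((s,262.5,266.2),(d,368,277.5)); Q=tri((s,309.5,259.5),(d,354.2,240.8)); print(P,Q,np.linalg.norm(P-Q),'angle of y axis',np.degrees(np.arctan2(*(-(Q-P)[:2]*[1,-1])))) 
print([onz(s,262.5,266.2,.1),onz(s,309.5,259.5,.1),onz(d,368,277.5,.1),onz(d,354.2,240.8,.1),onz(w,272,166,.1)])
C=[onz(s,200+x/4,240+y/4,.12)[:2] for x,y in [(137,172),(577,110),(665,405),(178,490)]]
print(np.round(C,4))
D=[onz(d,320+x/4,180+y/4,.12)[:2] for x,y in [(325,460),(190,133),(680,382)]]; print(np.round(D,4))
for c in (C,):
    v=c[1]-c[0];print(np.degrees(np.arctan2(-v[0],v[1])),np.linalg.norm(v)); v=c[2]-c[1];print(np.degrees(np.arctan2(v[1],v[0])),np.linalg.norm(v));v=c[3]-c[0];print(np.degrees(np.arctan2(v[1],v[0])))
v=D[1]-D[0];print(np.degrees(np.arctan2(-v[0],v[1])),np.linalg.norm(v)); v=D[2]-D[0];print(np.degrees(np.arctan2(v[1],v[0])),np.linalg.norm(v))
E
```

```text
[ 0.59733098 -0.06756751  0.09787499] [0.61870783 0.05271307 0.09601077] 0.1221796358832131 angle of y axis -10.077658897098479
[array([ 0.59862509, -0.06738499,  0.1       ]), array([0.62041211, 0.05350913, 0.1       ]), array([ 0.59655843, -0.06957928,  0.1       ]), array([0.6172076 , 0.04734103, 0.1       ]), array([0.61690775, 0.05489865, 0.1       ])]
[[ 0.6407 -0.1524]
 [ 0.6914  0.1201]
 [ 0.9069  0.0823]
 [ 0.8611 -0.1914]]
[[ 0.6357 -0.157 ]
 [ 0.6824  0.1035]
 [ 0.8585 -0.1945]]
-10.537504359419195 0.2771907090614535
-9.963652706048236 0.21882538391105605
-10.034308765807005
-10.16532395907718 0.264596810014636
-9.560987102976414 0.22587173791127577
```

Request:
send_rows --steps '[[[-0.02,0.003,0.02],[0,0,0.09],0.04],[[-0.042,0.0073,0.04],[0,0,0.176],0.04],[[-0.042,0.0073,0.07],[0,0,0.176],0.04],[[-0.042,0.0073,0.09],[0,0,0.176],0.04],[[-0.042,0.0073,0.09],[0,0,0.176],0.04]]' --grip_force 30

```text
time_s: 0.72
tool_pos: [0.6044, -0.0075, 0.1278]
tool_rot: [179.9, 0.5, -10.1]
force: [-0.2, -0.1, -0.9]
grip_width: 0.0616
```

```bash
python3 - <<'E'
from h import *
for n in ['scene','side','wrist']: c=snap(n,n+'1.png')
o=env.get_obs();print(o['tool_pos'],o['tool_rot'],o['grip_width'],o['time_s'])
a=cv2.imread('pics/side1.png')[180:330,320:500]; b=cv2.imread('pics/wrist1.png')
cv2.imwrite('pics/z3.png',np.hstack([cv2.resize(a,(400,333)),cv2.resize(b,(400,333))]))
E
```

```text
[ 0.60889408 -0.00719356  0.13378314] [-1.79978539e+02 -8.92173399e-02 -1.00744086e+01] 0.049423443157103585 0.8667
```

View pics/z3.png

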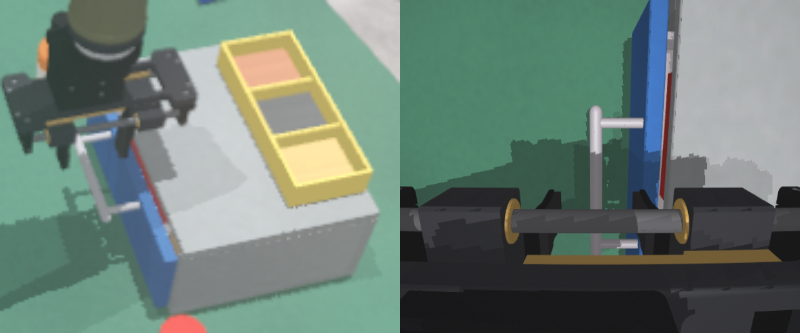

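Request:
send_rows --steps '[[[0,0,0],[0,0,0],0.036],[[0,0,0.0],[0,0,0],0.036],[[0,0,0.02],[0,0,0],0.036],[[0,0,0.04],[0,0,0],0.036],[[0,0,0.055],[0,0,0],0.036]]'

```text
time_s: 1.28
tool_pos: [0.6086, -0.0073, 0.0777]
tool_rot: [-180.0, -0.1, -10.1]
force: [-0.8, -0.5, -0.3]
grip_width: 0.0364
```

Request:
send_rows --steps '[[[0,0,0],[0,0,0],0.036],[[0,0,0.0],[0,0,0],0.0],[[0,0,0],[0,0,0],0],[[0,0,0],[0,0,0],0],[[0,0,0],[0,0,0],0]]'

```text
time_s: 1.7
tool_pos: [0.6091, -0.0073, 0.0792]
tool_rot: [-180.0, -0.2, -10.1]
force: [0.2, 0.1, 0.4]
grip_width: 0.0172
```

Request:
send_rows --steps '[[[0,0,0],[0,0,0],0],[[0,0,0.0],[0,0,0],0.0],[[0,0,0],[0,0,0],0],[[-0.003,0,0],[0,0,0],0],[[-0.008,0,0],[0,0,0],0]]'

```text
time_s: 2.12
tool_pos: [0.6019, -0.006, 0.0786]
tool_rot: [-180.0, -0.2, -10.1]
force: [1.1, -0.6, 4.6]
grip_width: 0.0102
```

Request:
send_rows --steps '[[[-0.008,0,0],[0,0,0],0],[[-0.016,0,0.0],[0,0,0],0.0],[[-0.024,0,0],[0,0,0],0],[[-0.032,0,0],[0,0,0],0],[[-0.04,0,0],[0,0,0],0]]'

```text
time_s: 2.53
tool_pos: [0.5609, 0.0011, 0.0786]
tool_rot: [-180.0, -0.1, -10.1]
force: [1.1, -0.5, 6.4]
grip_width: 0.0098
```

Request:
send_rows --steps '[[[-0.008,0,0],[0,0,0],0],[[-0.016,0,0.0],[0,0,0],0.0],[[-0.024,0,0],[0,0,0],0],[[-0.032,0,0],[0,0,0],0],[[-0.04,0,0],[0,0,0],0]]'

```text
time_s: 2.95
tool_pos: [0.5215, 0.0081, 0.0786]
tool_rot: [-180.0, -0.1, -10.1]
force: [1.7, -0.7, 6.8]
grip_width: 0.0099
```

Request:
send_rows --steps '[[[-0.008,0,0],[0,0,0],0],[[-0.016,0,0.0],[0,0,0],0.0],[[-0.024,0,0],[0,0,0],0],[[-0.032,0,0],[0,0,0],0],[[-0.036,0,0],[0,0,0],0]]'

```text
time_s: 3.37
tool_pos: [0.4854, 0.0145, 0.0785]
tool_rot: [-180.0, -0.1, -10.1]
force: [0.8, -0.9, 6.7]
grip_width: 0.0099
```

Request:
send_rows --steps '[[[-0.004,0,0],[0,0,0],0],[[-0.008,0,0.0],[0,0,0],0.0],[[-0.012,0,0],[0,0,0],0],[[-0.016,0,0],[0,0,0],0],[[-0.018,0,0],[0,0,0],0]]'

```text
time_s: 3.78
tool_pos: [0.4682, 0.0175, 0.0785]
tool_rot: [-180.0, -0.1, -10.1]
force: [1.8, -0.0, 6.2]
grip_width: 0.0098
```

Travel 0.142 so far; continue in small steps until the force rises.

Request:
send_rows --steps '[[[-0.002,0,0],[0,0,0],0],[[-0.004,0,0.0],[0,0,0],0.0],[[-0.006,0,0],[0,0,0],0],[[-0.008,0,0],[0,0,0],0],[[-0.01,0,0],[0,0,0],0]]'

```text
time_s: 4.2
tool_pos: [0.4588, 0.0192, 0.0785]
tool_rot: [-180.0, -0.1, -10.1]
force: [1.6, 0.0, 7.6]
grip_width: 0.01
```

Request:
send_rows --steps '[[[-0.001,0,0],[0,0,0],0],[[-0.002,0,0.0],[0,0,0],0.0],[[-0.003,0,0],[0,0,0],0],[[-0.004,0,0],[0,0,0],0],[[-0.005,0,0],[0,0,0],0]]'

```text
time_s: 4.62
tool_pos: [0.4578, 0.0194, 0.0786]
tool_rot: [-179.9, -0.6, -10.1]
force: [15.7, -3.1, -5.5]
grip_width: 0.01
```

Request:
send_rows --steps '[[[0.001,0,0],[0,0,0],0.0],[[0.003,0,0.0],[0,0,0],0.036],[[0.003,0,0],[0,0,0],0.036],[[0.003,0,0],[0,0,0],0.036],[[0.003,0,0],[0,0,0],0.036]]'

```text
time_s: 5.03
tool_pos: [0.4547, 0.0197, 0.0766]
tool_rot: [180.0, 0.2, -10.1]
force: [0.5, -0.8, 0.2]
grip_width: 0.0287
```

Request:
send_rows --steps '[[[0,0,0],[0,0,0],0.036],[[0,0,-0.02],[0,0,0],0.036],[[0,0,-0.05],[0,0,0],0.036],[[0,0,-0.09],[0,0,0],0.036],[[0,0,-0.12],[0,0,0],0.036]]'

```text
time_s: 5.45
tool_pos: [0.4561, 0.0197, 0.1996]
tool_rot: [-180.0, -0.0, -10.1]
force: [0.5, -0.1, 0.4]
grip_width: 0.0357
```

```bash
python3 - <<'E'
from h import *
for n in ['scene','side','wrist']: c=snap(n,n+'2.png')
o=env.get_obs();print(o['tool_pos'],o['tool_rot'],o['grip_width'],o['time_s'],o['qpos'])
E
```

```text
[0.45780905 0.01983445 0.19995995] [-179.93348835   -0.28011523  -10.08125459] 0.03595858207221352 5.6 [ -0.69771069  -4.23324902  -4.86964925 110.91846062  -0.36344165
  73.01220438 -15.53081686]
```

View pics/scene2.png

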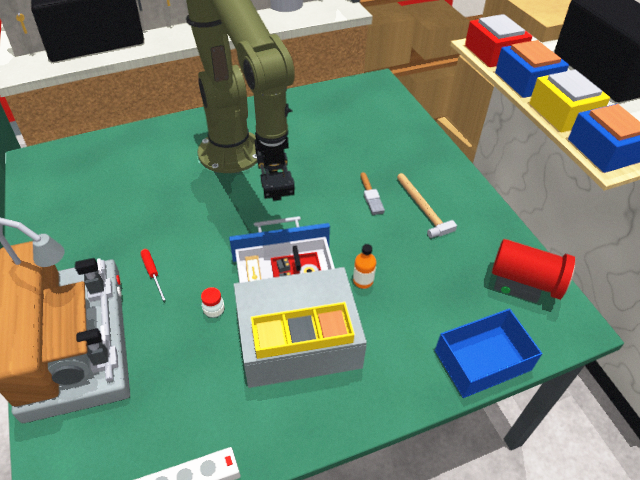

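View pics/side2.png

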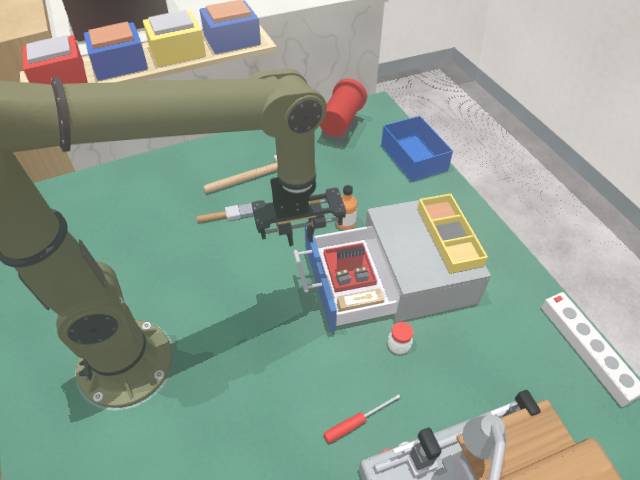

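View pics/wrist2.png

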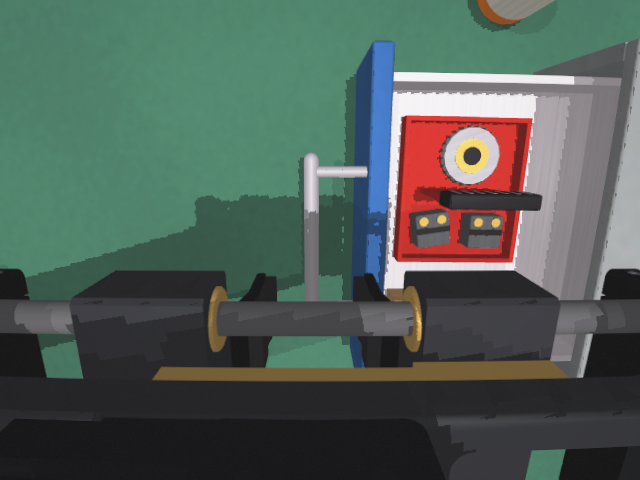

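```bash
python3 - <<'E'
import cv2,numpy as np
a=cv2.imread('pics/wrist2.png')[100:280,380:560]; b=cv2.imread('pics/side2.png')[225:325,295:405]
cv2.imwrite('pics/z4.png',cv2.resize(a,(720,720),interpolation=2));cv2.imwrite('pics/z5.png',cv2.resize(b,None,fx=6,fy=6,interpolation=2))
E
```

```text
(no output)
```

View pics/z4.png

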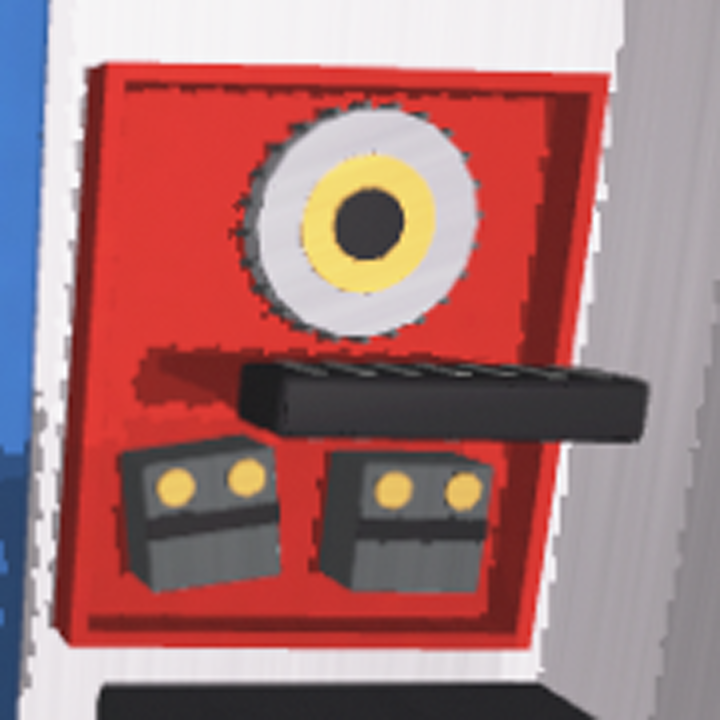

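View pics/z5.png

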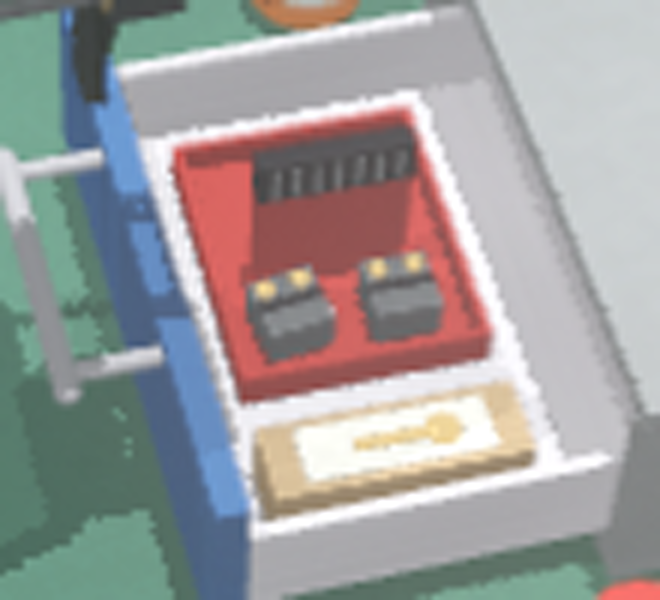

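```bash
python3 - <<'E'
from h import *
w=env.read_camera('wrist'); d=env.read_camera('side'); s=env.read_camera('scene')
f=lambda x,y,z: onz(w,380+x/4,100+y/4,z)
G=np.array([f(*p,.102) for p in [(288,378),(650,380),(640,441),(280,437)]]);print(np.round(G,4))
T=np.array([f(*p,.040) for p in [(105,63),(610,73),(530,648),(70,645)]]);print(np.round(T,4))
for A in (G,T):
    print(A.mean(0),[np.linalg.norm(A[i]-A[i-1]) for i in range(4)])
    for i,j in ((0,1),(3,2)): v=A[j]-A[i];print(np.degrees(np.arctan2(v[1],v[0])))
    for i,j in ((3,0),(2,1)): v=A[j]-A[i];print(np.degrees(np.arctan2(-v[0],v[1])))
g=lambda x,y,z: onz(d,295+x/6,225+y/6,z)
print('side',g(250,152,.102),g(412,127,.102)); T2=np.array([g(*p,.04) for p in [(175,150),(415,108),(492,330),(243,380)]]);print(T2,T2.mean(0))
for x,y in [(365,222),]: print('wheel',f(x,y,.036))
print('front top', [onz(w,u,v,.106) for u,v in [(393,45)]], 'oil',onz(s,363,283,0),'jar',onz(s,213,312,0))
E
```

```text
[[0.5605 0.0385 0.102 ]
 [0.626  0.0269 0.102 ]
 [0.6238 0.0159 0.102 ]
 [0.5581 0.0282 0.102 ]]
[[ 0.5503  0.0997  0.04  ]
 [ 0.6572  0.0801  0.04  ]
 [ 0.6336 -0.0457  0.04  ]
 [ 0.5273 -0.0257  0.04  ]]
[0.59210586 0.02738147 0.102     ] [np.float64(0.010630151651877069), np.float64(0.06658441366614283), np.float64(0.011132311807984388), np.float64(0.06687151860357368)]
-10.105041901869926
-10.54378352732491
-12.841878566885017
-11.249925907669642
[0.59211018 0.02710852 0.04      ] [np.float64(0.1274659860072214), np.float64(0.10872923894490952), np.float64(0.1279887981202665), np.float64(0.10817286393335063)]
-10.41004079263596
-10.686528564965178
-10.3685816525877
-10.618383497585167
side [0.56236887 0.0352961  0.102     ] [0.63039405 0.02043778 0.102     ]
[[ 0.55549074  0.09482899  0.04      ]
 [ 0.66400943  0.07410593  0.04      ]
 [ 0.63828315 -0.04843987  0.04      ]
 [ 0.53105717 -0.02951953  0.04      ]] [0.59721012 0.02274388 0.04      ]
wheel [0.60375935 0.05739202 0.036     ]
front top [array([0.53046766, 0.14192685, 0.106     ])] oil [0.67291793 0.19042332 0.        ] jar [ 0.62080502 -0.21728161  0.        ]
```

Request:
send_rows --steps '[[[0.02,-0.004,0],[0,0,-0.12],0.06],[[0.05,-0.011,0],[0,0,-0.24],0.06],[[0.085,-0.019,0],[0,0,-0.36],0.06],[[0.12,-0.026,0],[0,0,-0.48],0.06],[[0.1334,-0.0296,0],[0,0,-0.6],0.06]]'

```text
time_s: 6.17
tool_pos: [0.5952, 0.0253, 0.1946]
tool_rot: [-180.0, 0.1, 24.6]
force: [-0.4, 0.2, 0.1]
grip_width: 0.0577
```

Request:
send_rows --steps '[[[0,0,0],[0,0,-0.12],0.06],[[0,0,0],[0,0,-0.24],0.06],[[0,0,0],[0,0,-0.36],0.06],[[0,0,0],[0,0,-0.48],0.06],[[0,0,0],[0,0,-0.6],0.06]]'

```text
time_s: 6.58
tool_pos: [0.5917, 0.0254, 0.195]
tool_rot: [-179.8, 0.1, 59.0]
force: [-0.3, -0.3, 0.2]
grip_width: 0.0602
```

Request:
send_rows --steps '[[[0,0,0],[0,0,-0.12],0.06],[[0,0,0],[0,0,-0.24],0.06],[[0,0,0],[0,0,-0.363],0.06],[[0,0,0],[0,0,-0.363],0.06],[[0,0,0],[0,0,-0.363],0.06]]'

```text
time_s: 7.0
tool_pos: [0.592, 0.0253, 0.1957]
tool_rot: [-179.8, 0.0, 79.3]
force: [0.6, -0.5, 0.5]
grip_width: 0.0603
```

```bash
python3 - <<'E'
from h import *
for n in ['side','wrist','scene']: c=snap(n,n+'3.png')
o=env.get_obs();print(o['tool_pos'],o['tool_rot'],o['grip_width'],o['time_s'],o['qpos'])
a=cv2.imread('pics/side3.png')[165:345,270:430]; b=cv2.imread('pics/wrist3.png');
cv2.imwrite('pics/z6.png',np.hstack([cv2.resize(a,(356,400)),cv2.resize(b,(444,400))]))
E
```

```text
[0.5925328  0.0254315  0.19680906] [-1.79929511e+02  1.44978831e-02  7.93424720e+01] 0.05988461568863328 7.15 [  3.89331083  12.71742987 -10.34853031  93.31880954   2.34802521
  74.24835928  72.49525105]
```

View pics/z6.png

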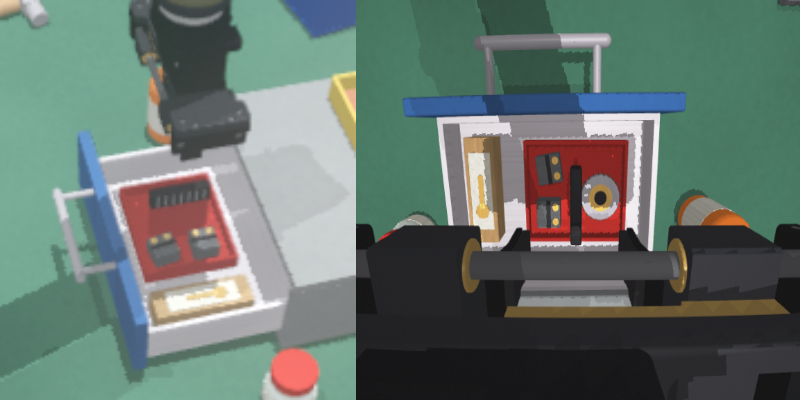

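View pics/wrist3.png

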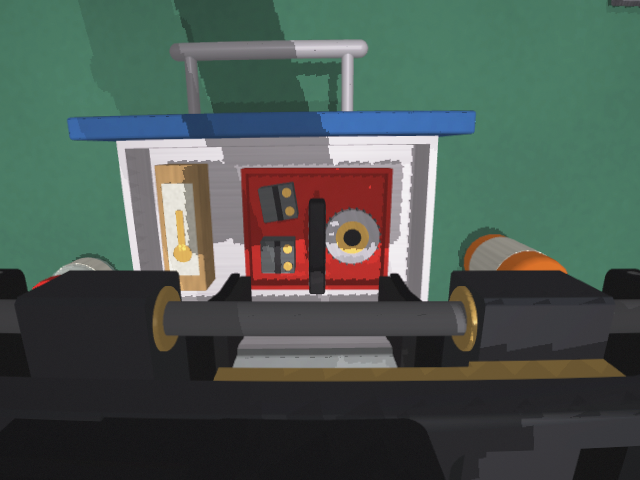

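```bash
python3 - <<'E'
from h import *
w=env.read_camera('wrist');print(w['position'])
a=w['pixels'][185:305,290:345];cv2.imwrite('pics/z7.png',cv2.resize(a[:,:,::-1],None,fx=6,fy=6,interpolation=2)[:600])
for v in (200,207,270,293): print(v,onz(w,317,v,.102),onz(w,317,v,.08))
E
```

```text
[0.52585067 0.03874408 0.35883401]
200 [0.5608114  0.03381016 0.102     ] [0.56380609 0.03338753 0.08      ]
207 [0.56567424 0.03290142 0.102     ] [0.56908547 0.03240094 0.08      ]
270 [0.61155768 0.02432963 0.102     ] [0.61889921 0.02309491 0.08      ]
293 [0.62936844 0.02100354 0.102     ] [0.63823561 0.01948391 0.08      ]
```

View pics/z7.png

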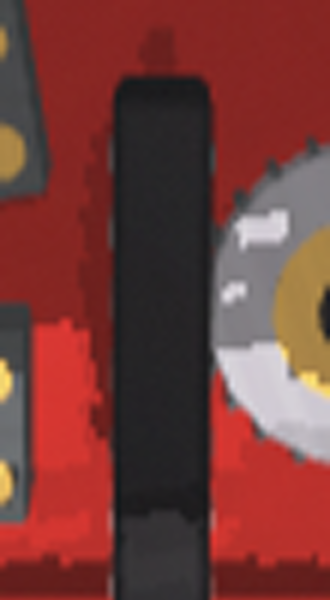

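Request:
send_rows --steps '[[[0.002,0.002,0.015],[0,0,0],0.06],[[0.002,0.002,0.045],[0,0,0],0.06],[[0.002,0.002,0.075],[0,0,0],0.06],[[0.002,0.002,0.1],[0,0,0],0.06],[[0.002,0.002,0.112],[0,0,0],0.06]]'

```text
time_s: 7.62
tool_pos: [0.5929, 0.0269, 0.0819]
tool_rot: [-179.7, 0.1, 79.4]
force: [-1.2, 0.3, -0.2]
grip_width: 0.0602
```

Request:
send_rows --steps '[[[0,0,0.005],[0,0,0],0.06],[[0,0,0.01],[0,0,0],0.06],[[0,0,0.013],[0,0,0],0.06],[[0,0,0.013],[0,0,0],0.05],[[0,0,0.013],[0,0,0],0.05]]'

```text
time_s: 8.03
tool_pos: [0.5962, 0.0271, 0.0738]
tool_rot: [179.9, -0.0, 79.5]
force: [0.6, 0.6, -0.3]
grip_width: 0.0539
```

```bash
python3 - <<'E'
from h import *
for n in ['side','wrist','scene']: c=snap(n,n+'4.png')
o=env.get_obs();print(o['tool_pos'],o['tool_rot'],o['grip_width'],o['time_s'],o['force'])
a=cv2.imread('pics/side4.png')[165:345,270:430]; b=cv2.imread('pics/wrist4.png');
cv2.imwrite('pics/z8.png',np.hstack([cv2.resize(a,(356,400)),cv2.resize(b,(444,400))]))
E
```

```text
[0.59594741 0.02705648 0.07362686] [ 1.79896893e+02 -1.89446054e-02  7.94675688e+01] 0.05078918639255053 8.1833 [-1.09347973 -1.07294846 -0.23144978]
```

View pics/z8.png

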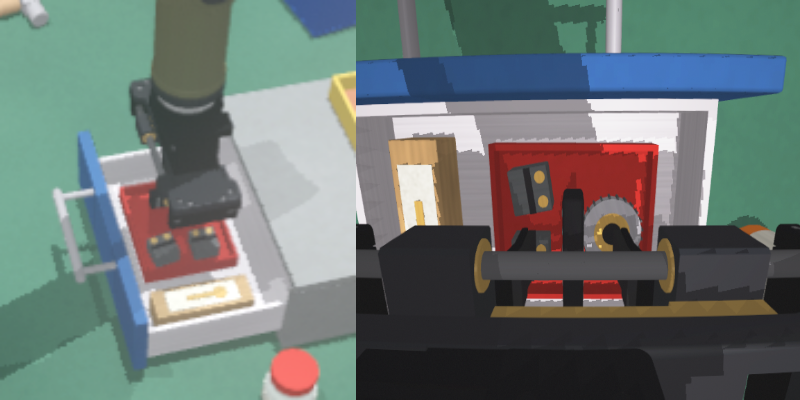

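Request:
send_rows --steps '[[[0,0,0.002],[0,0,0],0.03],[[0,0,0.002],[0,0,0],0.02],[[0,0,0.002],[0,0,0],0.0],[[0,0,0.002],[0,0,0],0.0],[[0,0,0.002],[0,0,0],0.0]]' --grip_force 45

```text
time_s: 8.6
tool_pos: [0.5953, 0.027, 0.0706]
tool_rot: [180.0, 0.0, 79.5]
force: [-0.8, 0.1, 0.7]
grip_width: 0.0245
```

Request:
send_rows --steps '[[[0,0,0],[0,0,0],0.0],[[0,0,0],[0,0,0],0.0],[[0,0,0],[0,0,0],0.0],[[0,0,0],[0,0,0],0.0],[[0,0,0],[0,0,0],0.0]]'

```text
time_s: 9.02
tool_pos: [0.5952, 0.0269, 0.0706]
tool_rot: [180.0, 0.0, 79.5]
force: [-0.5, 0.5, 0.5]
grip_width: 0.012
```

Request:
send_rows --steps '[[[0,0,0],[0,0,0],0.0],[[0,0,0],[0,0,0],0.0],[[0,0,-0.002],[0,0,0],0.0],[[0,0,-0.004],[0,0,0],0.0],[[0,0,-0.008],[0,0,0],0.0]]'

```text
time_s: 9.43
tool_pos: [0.594, 0.0271, 0.0774]
tool_rot: [-179.8, 0.0, 79.5]
force: [0.2, -0.7, -5.1]
grip_width: 0.0112
```

Request:
send_rows --steps '[[[0,0,-0.005],[0,0,0],0.0],[[0,0,-0.01],[0,0,0],0.0],[[0,0,-0.014],[0,0,0],0.0],[[0,0,-0.014],[0,0,0],0.0],[[0,0,-0.014],[0,0,0],0.0]]'

```text
time_s: 9.85
tool_pos: [0.5956, 0.0271, 0.0931]
tool_rot: [179.9, -0.0, 79.5]
force: [-0.0, 0.4, -4.4]
grip_width: 0.0117
```

```bash
python3 - <<'E'
from h import *
for n in ['side','wrist','scene']: c=snap(n,n+'5.png')
o=env.get_obs();print(o['tool_pos'],o['tool_rot'],o['grip_width'],o['time_s'],o['force'],o['wrist_torque'])
a=cv2.imread('pics/side5.png')[165:345,270:430]; b=cv2.imread('pics/wrist5.png');
cv2.imwrite('pics/z9.png',np.hstack([cv2.resize(a,(356,400)),cv2.resize(b,(444,400))]))
E
```

```text
[0.59497887 0.02700027 0.09229453] [-1.79972146e+02  9.77525304e-03  7.94708575e+01] 0.01173482407020522 10.0 [-0.41697147 -0.53392303 -4.48229559] [ 0.06365903 -0.03983961 -0.00930366]
```

View pics/z9.png

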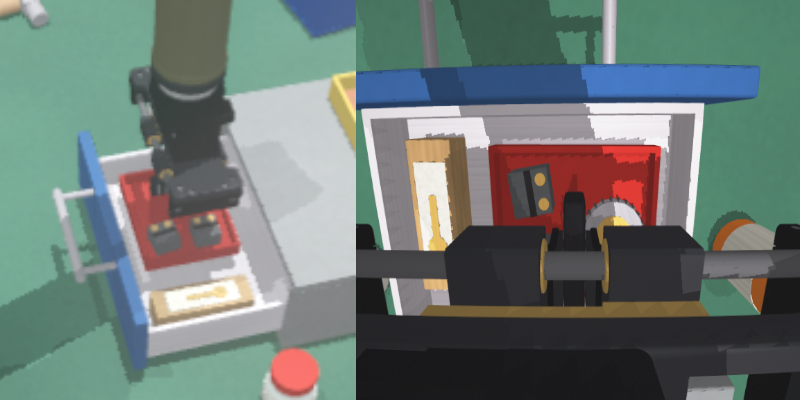

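Request:
send_rows --steps '[[[0,0,-0.004],[0,0,0],0.0],[[0,0,-0.012],[0,0,0],0.0],[[0,0,-0.022],[0,0,0],0.0],[[0,0,-0.032],[0,0,0],0.0],[[0,0,-0.042],[0,0,0],0.0]]'

```text
time_s: 10.42
tool_pos: [0.5957, 0.0271, 0.1363]
tool_rot: [179.9, -0.0, 79.5]
force: [0.0, -0.3, -5.0]
grip_width: 0.0118
```

Request:
send_rows --steps '[[[0,0,-0.01],[0,0,0],0.0],[[0,0,-0.02],[0,0,0],0.0],[[0,0,-0.03],[0,0,0],0.0],[[0,0,-0.04],[0,0,0],0.0],[[0,0,-0.05],[0,0,0],0.0]]'

```text
time_s: 10.83
tool_pos: [0.5952, 0.027, 0.1857]
tool_rot: [180.0, 0.0, 79.5]
force: [1.1, -0.4, -5.5]
grip_width: 0.0114
```

Request:
send_rows --steps '[[[0,0,-0.01],[0,0,0],0.0],[[0,0,-0.02],[0,0,0],0.0],[[0,0,-0.03],[0,0,0],0.0],[[0,0,-0.04],[0,0,0],0.0],[[0,0,-0.05],[0,0,0],0.0]]'

```text
time_s: 11.25
tool_pos: [0.5952, 0.027, 0.2355]
tool_rot: [-180.0, 0.0, 79.5]
force: [-0.8, 0.2, -4.9]
grip_width: 0.0115
```

Request:
send_rows --steps '[[[0,0,-0.008],[0,0,0],0.0],[[0,0,-0.014],[0,0,0],0.0],[[0,0,-0.018],[0,0,0],0.0],[[0,0,-0.02],[0,0,0],0.0],[[0,0,-0.02],[0,0,0],0.0]]'

```text
time_s: 11.67
tool_pos: [0.5954, 0.027, 0.2548]
tool_rot: [180.0, -0.0, 79.5]
force: [0.6, 0.5, -4.5]
grip_width: 0.0116
```

Request:
send_rows --steps '[[[0,0,0],[0,0,0],0.0],[[0,0,0],[0,0,0],0.0],[[0,0,0],[0,0,0],0.0],[[0,0,0],[0,0,0],0.0],[[0,0,0],[0,0,0],0.0]]'

```text
time_s: 12.08
tool_pos: [0.5951, 0.027, 0.2543]
tool_rot: [-180.0, 0.0, 79.5]
force: [-0.6, 1.1, -5.7]
grip_width: 0.0118
```

```bash
python3 - <<'E'
from h import *
for n in ['side','wrist','scene']: c=snap(n,n+'6.png')
o=env.get_obs();print(o['tool_pos'],o['tool_rot'],o['grip_width'],o['time_s'],o['force'],o['wrist_torque'])
a=cv2.imread('pics/side6.png')[140:340,250:430]; b=cv2.imread('pics/wrist6.png');
cv2.imwrite('pics/z10.png',np.hstack([cv2.resize(a,(396,440)),cv2.resize(cv2.imread('pics/scene6.png')[160:340,200:365],(403,440))]))
E
```

```text
[0.59522504 0.02701748 0.25451602] [-1.79998665e+02  2.58453174e-03  7.94697732e+01] 0.011379470438234193 12.2333 [ 0.07093629 -0.78158795 -4.88711856] [ 0.09896033 -0.05445429 -0.00207482]
```

View pics/z10.png

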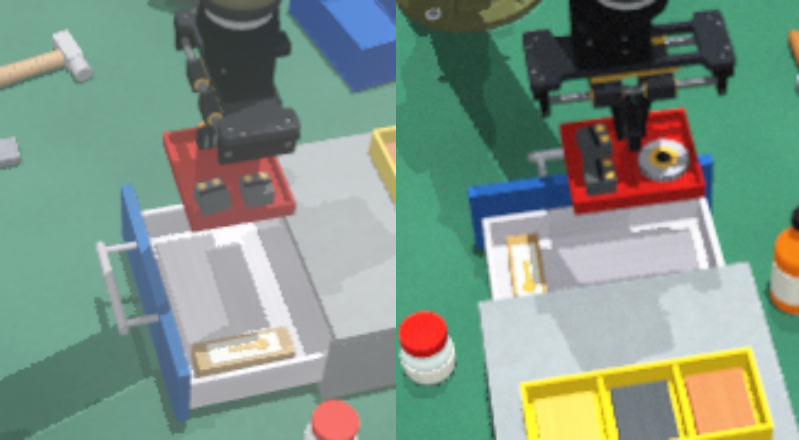

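View pics/wrist6.png

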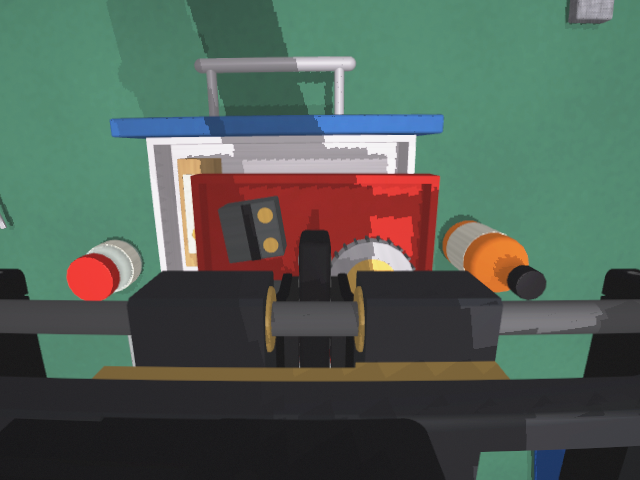

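```bash
python3 - <<'E'
import cv2,numpy as np
a=cv2.imread('pics/side6.png')[190:260,315:395]; b=cv2.imread('pics/scene6.png')[195:265,260:340]
cv2.imwrite('pics/z11.png',np.hstack([cv2.resize(x,(400,350),interpolation=2) for x in(a,b)]))
a=cv2.imread('pics/side6.png')[230:310,280:360]; b=cv2.imread('pics/scene6.png')[200:280,220:300]
cv2.imwrite('pics/z12.png',np.hstack([cv2.resize(x,(400,400),interpolation=2) for x in(a,b)]))
E
```

```text
(no output)
```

View pics/z11.png

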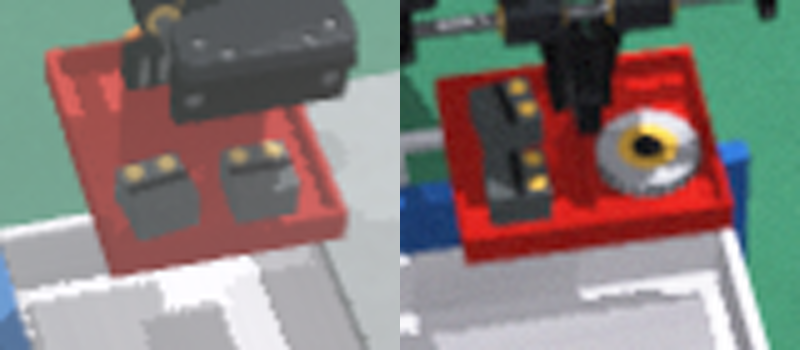

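View pics/z12.png

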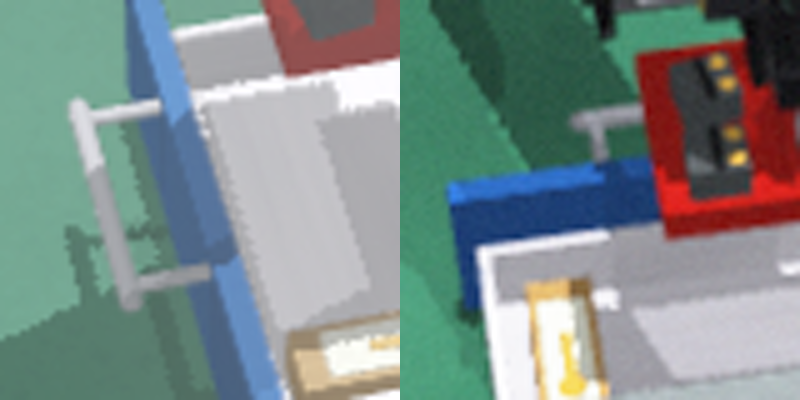

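```bash
python3 - <<'E'
from h import *
s=env.read_camera('scene'); d=env.read_camera('side'); w=env.read_camera('wrist')
def tri(*a):
    A=np.zeros((3,3));b=np.zeros(3)
    for c,u,v in a:
        o,r=ray(c,u,v);M=np.eye(3)-np.outer(r,r);A+=M;b+=M@o
    return np.linalg.solve(A,b)
S=lambda x,y:(s,260+(x-400)/5,195+y/5); D=lambda x,y:(d,315+x/5,190+y/5)
FL=tri(S(437,80),D(47,50)); BL=None
BR=tri(S(467,238),D(347,208)); FR=tri(S(437,80),D(108,246))
print('front -y rim',FR,'back -y rim',BR)
FLp=tri((w,438,176),D(47,50)); print('front +y rim (w,side)',FLp)
print('front -y rim (w,side)',tri((w,193,176),D(108,246)))
# handle ends before/after
print('handle side',onz(d,280+78/5,230+103/5,.096),onz(d,280+130/5,230+302/5,.096),'scene -y',onz(s,220+(578-400)/5,200+120/5,.096))
# same from side2 (just after pull)
E
python3 - <<'E'
import cv2,numpy as np
a=cv2.imread('pics/side2.png')[230:310,280:360];b=cv2.imread('pics/side6.png')[230:310,280:360]
cv2.imwrite('pics/z13.png',np.hstack([cv2.resize(x,(400,400),interpolation=2) for x in(a,b)]))
E
```

```text
front -y rim [ 0.53088067 -0.02469524  0.22284712] back -y rim [ 0.63884141 -0.04598947  0.22426238]
front +y rim (w,side) [0.55524459 0.10079997 0.22200151]
front -y rim (w,side) [ 0.53049022 -0.02452618  0.22380764]
handle side [0.46978918 0.07998811 0.096     ] [ 0.44695755 -0.04206028  0.096     ] scene -y [ 0.44588377 -0.03921594  0.096     ]
```

View pics/z13.png

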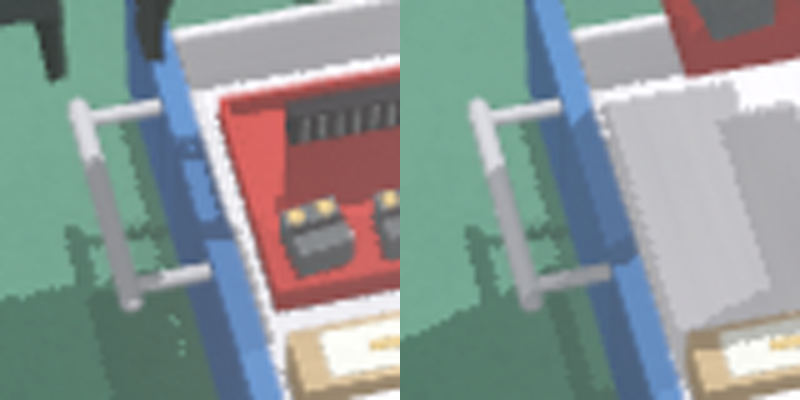

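```bash
python3 - <<'E'
from h import *
s=env.read_camera('scene'); d=env.read_camera('side')
for z in (.096,.1015):
  print((onz(d,368,277.5,z)+onz(d,354.2,240.8,z)-onz(d,280+78/5,230+103/5,z)-onz(d,306,230+302/5,z))/2, onz(s,262.5,266.2,z)-onz(s,220+178/5,224,z))
o=env.get_obs();print(o['tool_pos'],o['joint_velocities'].round(2),o['grip_width'])
E
```

```text
[ 1.50175648e-01 -2.73580623e-02 -5.55111512e-17] [ 0.14956368 -0.02742018  0.        ]
[ 0.14933974 -0.02720578  0.        ] [ 0.14881968 -0.02728378  0.        ]
[0.59526746 0.02703389 0.25460964] [ 0.01  0.02  0.01  0.1   0.05 -0.06  0.1 ] 0.011517888329065305
```

```bash
python3 -c "
from cell import env
print(env.sign_off())"
```

```text
the job is handed in; nothing more can be done
None
```

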